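# Spin the banding wheel and brake it on its mark

### The job

Check how the vase runs on the banding wheel: flick the wheel head round with a fingertip so that it turns freely by itself, untouched, through at least one whole turn. Then, before it runs down, brake it with a fingertip as its red mark comes round to the gauge's yellow pointer, so that it stops with the mark at the pointer (ease it along the last little bit with the fingertip if need be), and take the hand away. Touch only the wheel: leave the vase standing on it, and do not touch the gauge or disturb anything else on the table.

Things in the scene. Friction and masses are not known exactly. Their poses are not given: they have to be found in the camera images.
- wheel (a joint): turning angle of the wheel head in rad about its upright axle, growing anticlockwise seen from above, without stops; it starts at 0 and keeps counting over whole turns (6.28 = one turn on). The head runs on a ball bearing: moment of inertia about 0.035 kg m2, slowed by only about 0.002 N m of friction plus 0.0016 N m per rad/s, so after a flick to 2 or 3 rad/s it runs on for several turns, and it stays where it is stopped.
- axle (a point): centre of the wheel head's flat top face, on its axle. The head is a plain round grey cast-iron disc (3.6 kg), 280 mm in diameter and 12 mm thick, its top face level and 102 mm above the table, with nothing under its outer part. The only things that stand up from it are two brass pins and the vase at its middle.
- mark (a point): the red mark on the wheel head: a painted bar 14 mm wide and 30 mm long at the rim, running over the edge; this point is on the top face, 130 mm from the axle, and goes round with the head. The two pins lie 90 degrees to either side of it.
- pin_a (a point): top of a brass bat pin, an upright round pin 10 mm in diameter standing 12 mm above the head's top face, 127 mm from the axle (a washer 18 mm across at its foot is 1 mm thick). It is fixed to the head and may be pushed sideways to flick the wheel.
- pin_b (a point): top of the other, equal bat pin, opposite pin_a across the axle.
- pointer (a point): tip of the gauge's yellow pointer, level with the head and 10 mm outside its rim (150 mm from the axle), at the far half of the wheel as seen from the robot; its own x axis points straight away from the axle, y along the rim. The gauge is a fixed steel post 155 mm tall on a round 84 mm foot, 235 mm from the axle behind the pointer. The mark is at the pointer when it lies on the line from axle to pointer.
- wheel_base: the banding wheel as a whole: green cast foot 170 mm in diameter on the table, column, and the turning head; fixed to the table; origin on the table under the axle. A fingertip pressed on the head's top face near the rim with 5 to 10 N stops a head turning at 1.5 rad/s within about 0.1 s, 10 to 15 mm of rim travel, and can then drag it along.
- gauge: the gauge with its post, foot and pointer, fixed; origin on the table under the wheel's axle (not at the post), x axis towards the post, which is 235 mm along it.
- vase_mid (a point): the loose clay vase with two blue bands standing free at the middle of the wheel head, 80 mm in diameter at most, 92 mm tall, foot 54 mm across; this point is half-way up on its axis. It goes round with the wheel.
- sponge: bystander: yellow sponge block, 75 x 50 x 30 mm, lying near the wheel; origin at its underside
- rib: bystander: flat light-wood potter's rib, 95 x 50 x 8 mm, lying near the wheel; origin at its underside
- glaze: bystander: blue jar with white lid, 72 mm across, 85 mm tall; origin at its underside
- slip: bystander: clear jar with red lid, 62 mm across, 75 mm tall; origin at its underside
- brush_pot: bystander: white pot of brushes, 82 mm across, 240 mm tall with the brushes; origin at its underside
- brush: bystander: paint brush lying down, 190 mm long; origin at its underside
- tape_tin: bystander: red tin, 85 x 60 x 35 mm; origin at its underside
- cane_coil: bystander: small ring of cane, 110 mm across, 16 mm thick; origin at its underside
- vase: the same vase; origin at the centre of its foot.
There are look-alikes about, which are no part of the job. Leave any orange look-alike of the vase alone. There is more than one size of the gauge; the job needs the larger.

How it is judged:
By the outcome, as a careful person would: the job done as asked, in the order asked, and still so for the second after the job is handed in, with the robot touching nothing.
It also fails if it takes over 45 s, if anything falls off the work surface, if the arm or the gripper's body presses on something with over 40 N, if the wrist force passes 120 N, or if a joint passes its speed limit or range.

### The arm

A 6-joint arm with a two-finger parallel gripper is mounted at the origin on the work surface. World frame = base frame: x ahead of the robot, y to its left, z up, the work surface at z = 0. Lengths are in m, angles in degrees, forces in N, time in s.
With the tool pointing down it reaches from about 0.35 to 0.875 m from the base axis. Payload 4.2 kg.
Tool frame: the origin (TCP) lies at the very end of the fingers, on their centre line; the grasp point (between the pads) lies 19 mm behind it; z points along the fingers, y is the line along which they close (so a half turn about z gives the same grasp; the last joint's range is limited). The gripper opens to 87 mm and grips with 3 to 60 N. Pads are 19 mm wide; open, the fingers measure 117 mm over their backs; the gripper's body (75 mm by 190 mm) begins 51 mm behind the grasp point.
Start: joints at [85.004, 22.042, 0.453, 0, -68.411, -14.817], TCP at [0.212, 0.588, 0.223] pointing down, gripper open.
Joint ranges: [-179.83, 179.83], [-69.29, 118.12], [-61.27, 80.66], [-181.25, 117.63], [-171.15, -9.14], [-177.46, 177.46]. Speed limits (degrees/s): [159.86, 159.86, 180, 180, 180, 180].

### API

Orientations are given as a 3x3 rotation matrix whose columns are the frame's x, y, z axes.
In Python, from station import * gives the robot as it stands.
- The arm moves only by the shell command python3 -m pendant 'ROWS'. ROWS is JSON, a list of rows, each an object of numbers: "x", "y", "z": the shift along the world's x, y, z normalised to -1 to 1, where 1 is 250 mm; "rx", "ry", "rz": the turn, a rotation vector about the world's x, y, z normalised to -1 to 1, where 1 is 180 degrees; "claw": the opening, from 0 (shut) to 1 (fully open). A call has exactly 8 rows; each row is the pose to reach, as a shift and turn from the pose commanded when the call began, turning the shorter way round; what a row does not reach only later rows make up. A row lasts 1/8 s, in which the tool goes at most 62.5 mm and 10.7 degrees, less where a joint would pass 70% of its speed; a pose out of reach is approached as far as the arm can. A call with a number of a shift or a turn outside -1 to 1 is refused whole. A call with a gripper value outside its range is refused whole. The fingers move at their own pace and stop on an object; the grip force is fixed at half the most. Time passes only in rows, so rows that repeat a pose let the fingers close, or fill a call up. It gives the time, the measured TCP pose, the force, the opening and the grip force at its end, in the units of the state.
- sense(): the state, without advancing time (a new reading comes with each control period).
- capture(name): name is "scene" or "top" or "wrist"; returns a dict with "color" (480x640x3 uint8, red, green, blue), "mtx" (3x3 intrinsics, pixels), "k1" (the pictures are not rectified: a ray, as slopes to the right and down, at radius r is drawn at 1 + k1 r^2 times it, then the intrinsics apply), "world_to_cam" (4x4, takes a point from world to camera coordinates). Camera axes: x right, y up, looking along -z (the intrinsics and any distortion apply to the point x, -y, -z); pixel columns grow to the right and rows downward; lengths in m; the calibration is good to about 2 mm. A picture is of the moment at which its call begins. There is no depth.
- finish_job(): hands the job in; it is judged then, once.
Trained networks look in a picture, given as the dict that the camera call returned (one of the last four; its "shot" number tells which), for a name from the list of things; names that differ only in an ending like _2 or _b are one class to them, and where a whole thing is asked for, a point or a joint stands for the part that bears it (a point fixed in the world has none). Each returns a list of dicts, best first, with "conf" (0 to 1); they miss things now and then, are a little off and sometimes report something else, mostly with a low value. They report only what shows in the picture. A call takes as long as a camera call. They do not tell look-alikes from the thing itself.
- search_frame(picture, label): "centre" ([column, row] in pixels, amid what is visible of it).
- regions_of(picture, label): "region" (480x640 bool, what is visible of it) and "centre" ([column, row] in pixels, amid what is visible of it).
The state is a dict: "time_s": time; "joints": joint angles; "joint_velocities": joint speeds; "effort": joint torques, N m; "tcp_pos": TCP position; "ee_rot": TCP orientation; "wrist_force": force on the tool from outside, world axes, zero at the start; "moment": the same for the moment, N m; "gripper_width": opening from 0.0 (shut) to 1.0 (fully open); "gripper_force": force on a finger pad.
Only numpy, scipy, OpenCV 4.12 (cv2) and the standard library are available. Lean on these libraries where they do the work, as an engineer would, in place of code of your own. Each camera call takes 0.05 s, during which the arm holds its last target. There are 200 camera calls.

## Working session

There is one attempt and no reset: what is moved stays moved. The work goes in short steps, Python scripts to look and compute and a shell command to move; the robot and the scene stay as the last step left them, time stands still between calls to the robot, and variables do not carry over. Pictures are saved under pics/ and viewed, at most 10 in all, crops included, and the job is handed in when it is done.

```bash
mkdir -p pics; ls
cat > h.py <<'E'
from station import *
import numpy as np, cv2
def ray(p,uv):
    K=p["mtx"];k=p["k1"];q=np.array([(uv[0]-K[0][2])/K[0][0],(uv[1]-K[1][2])/K[1][1]])
    s=q.copy()
    for _ in range(20): s=q/(1+k*(s@s))
    M=np.array(p["world_to_cam"]);R=M[:3,:3];t=M[:3,3]
    return -R.T@t, R.T@np.array([s[0],-s[1],-1.])
def at_z(p,uv,z):
    c,d=ray(p,uv);return c+d*(z-c[2])/d[2]
def proj(p,X):
    K=p["mtx"];M=np.array(p["world_to_cam"]);c=M[:3,:3]@np.array(X,float)+M[:3,3]
    s=np.array([c[0],-c[1]])/-c[2];s=s*(1+p["k1"]*(s@s))
    return np.array([K[0][0]*s[0]+K[0][2],K[1][1]*s[1]+K[1][2]])
def save(p,name,crop=None,f=1):
    im=cv2.cvtColor(np.asarray(p["color"]),cv2.COLOR_RGB2BGR)
    if crop: im=im[crop[1]:crop[3],crop[0]:crop[2]]
    cv2.imwrite("pics/"+name,cv2.resize(im,None,fx=f,fy=f,interpolation=cv2.INTER_CUBIC))
E
python3 - <<'E'
from h import *
Z=dict(axle=.102,mark=.102,pin_a=.114,pointer=.1,vase_mid=.148,gauge=.1,wheel=.1)
for n in("top","scene"):
    p=capture(n);save(p,n+"0.png")
    print(n,[round(float(x),3) for x in ray(p,(320,240))[0]])
    for l,z in Z.items():
        for d in search_frame(p,l): print(l,round(d["conf"],2),np.round(d["centre"]),np.round(at_z(p,d["centre"],z),3))
s=sense();print(s["time_s"],s["ee_rot"],s["wrist_force"])
E
```

```text
pics
top [0.395, 0.012, 1.556]
axle 0.77 [360. 258.] [ 0.515 -0.085  0.102]
axle 0.36 [352. 254.] [ 0.524 -0.066  0.102]
mark 0.96 [360. 256.] [ 0.519 -0.084  0.102]
pin_a 0.73 [356. 256.] [ 0.519 -0.074  0.114]
pin_a 0.27 [533. 258.] [ 0.506 -0.492  0.114]
pointer 0.64 [234. 285.] [0.456 0.212 0.1  ]
pointer 0.52 [362. 239.] [ 0.56  -0.091  0.1  ]
vase_mid 0.93 [383. 130.] [ 0.811 -0.143  0.148]
vase_mid 0.61 [359. 242.] [ 0.548 -0.08   0.148]
vase_mid 0.16 [352. 255.] [ 0.518 -0.063  0.148]
gauge 0.91 [315. 161.] [0.751 0.017 0.1  ]
gauge 0.86 [238. 285.] [0.456 0.203 0.1  ]
gauge 0.7 [359. 256.] [ 0.52  -0.082  0.1  ]
gauge 0.32 [116. 306.] [0.412 0.49  0.1  ]
wheel 0.67 [356. 258.] [ 0.516 -0.076  0.1  ]
scene [1.171, -0.311, 1.239]
axle 0.93 [276. 261.] [ 0.57  -0.094  0.102]
mark 0.78 [276. 262.] [ 0.574 -0.095  0.102]
mark 0.49 [107. 327.] [ 0.537 -0.505  0.102]
pin_a 0.67 [278. 261.] [ 0.578 -0.093  0.114]
pin_a 0.45 [356. 241.] [0.621 0.096 0.114]
pointer 0.88 [363. 195.] [0.504 0.189 0.1  ]
pointer 0.71 [355. 322.] [ 0.792 -0.01   0.1  ]
pointer 0.59 [375. 134.] [0.341 0.327 0.1  ]
vase_mid 0.86 [278. 242.] [ 0.55  -0.075  0.148]
vase_mid 0.66 [308. 380.] [ 0.872 -0.171  0.148]
vase_mid 0.52 [354. 323.] [ 0.81  -0.026  0.148]
gauge 0.81 [363. 194.] [0.5   0.191 0.1  ]
gauge 0.75 [356. 322.] [ 0.793 -0.007  0.1  ]
gauge 0.34 [278. 264.] [ 0.578 -0.094  0.1  ]
wheel 0.73 [280. 261.] [ 0.573 -0.084  0.1  ]
0.8 [[ 9.40802934e-01 -3.38954036e-01 -1.04718419e-05]
 [-3.38954035e-01 -9.40802933e-01  6.70034838e-05]
 [-3.25630408e-05 -5.94876011e-05 -9.99999998e-01]] [-0.25577558 -0.42313795  0.18855142]
```

View pics/top0.png

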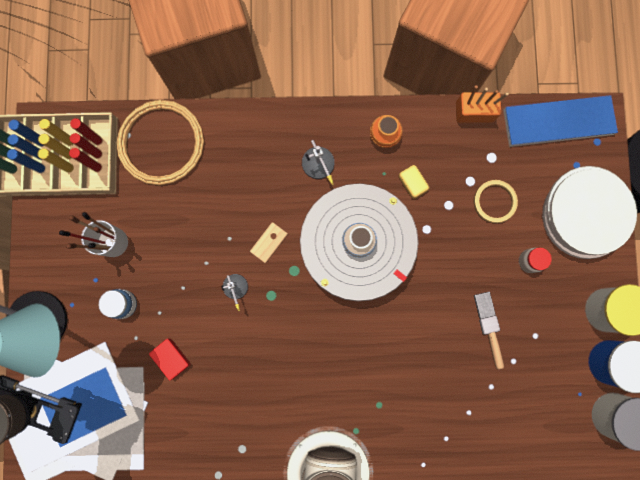

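View pics/scene0.png

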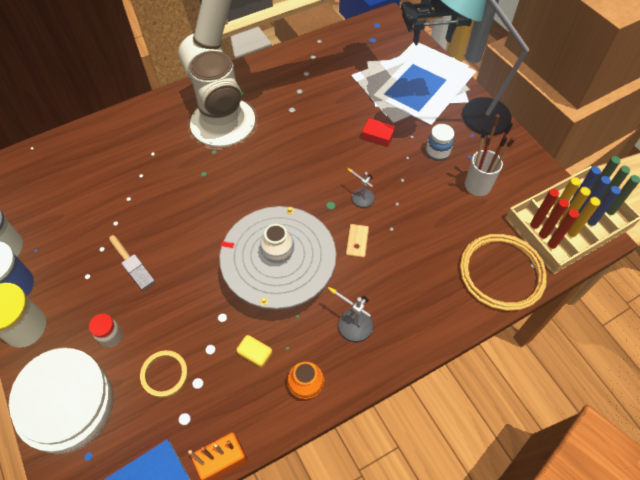

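Top view: the large wheel has its mark at (400,275) and pins at (393,201) and (324,283), with the clay vase at (360,240). 

Could be confused:
- **Gauges:** the larger is at (318,160) with its tip at (332,184). The smaller is at (235,287), away from the wheel.
- **Vases:** clay with blue bands at (360,240), orange look-alike at (387,130).

I choose the wheel at (359,242) and the gauge at (318,160), and check them in a close crop.

```bash
cat >> h.py <<'E'
def blobs(p,kind,ctr,rmax,z):
    hsv=cv2.cvtColor(np.asarray(p["color"]),cv2.COLOR_RGB2HSV)
    H,S,V=[hsv[...,i].astype(int) for i in range(3)]
    if kind=="red": m=((H<8)|(H>172))&(S>150)&(V>90)
    else: m=(H>18)&(H<34)&(S>110)&(V>100)
    n,l,st,c=cv2.connectedComponentsWithStats(m.astype(np.uint8))
    o=[]
    for i in range(1,n):
        X=at_z(p,c[i],z)
        if np.hypot(*(X[:2]-ctr[:2]))<rmax and st[i,4]>=3: o.append((st[i,4],np.round(c[i],1),X))
    return o
E
python3 - <<'E'
from h import *
C=np.array([.553,-.083])
for n,cr in(("top",(290,130,430,310)),("scene",(200,180,400,350))):
    p=capture(n)
    if n=="top": save(p,"crop.png",cr,3.3)
    for k,z in(("red",.102),("yellow",.114)):
        for b in blobs(p,k,C,.26,z): print(n,k,b[0],b[1],np.round(b[2],4))
E
```

```text
top red 69 [400.5 275.7] [ 0.4714 -0.1789  0.102 ]
top yellow 225 [414.  181.4] [ 0.6943 -0.2171  0.114 ]
top yellow 34 [330.  178.7] [ 0.7043 -0.0173  0.114 ]
top yellow 23 [392.7 200.8] [ 0.6485 -0.1649  0.114 ]
top yellow 14 [325.  282.9] [ 0.4575 -0.0007  0.114 ]
scene red 62 [226.3 244.1] [ 0.4687 -0.1787  0.102 ]
scene yellow 35 [289.6 210.1] [ 0.4628 -0.0017  0.114 ]
scene yellow 43 [354.9 233.1] [0.5994 0.1055 0.114 ]
scene yellow 3 [351. 227.] [0.5799 0.1062 0.114 ]
scene yellow 7 [366.6 228.1] [0.6012 0.1377 0.114 ]
scene yellow 7 [350.1 232.1] [0.5916 0.0968 0.114 ]
scene yellow 5 [366. 237.] [0.622  0.1232 0.114 ]
scene yellow 5 [349. 239.] [0.607  0.0845 0.114 ]
scene yellow 6 [359.3 245.5] [0.6346 0.0967 0.114 ]
scene yellow 21 [350.9 250.2] [0.6359 0.0725 0.114 ]
scene yellow 3 [365. 245.] [0.64   0.1093 0.114 ]
scene yellow 32 [332.  289.8] [ 0.7046 -0.0185  0.114 ]
scene yellow 39 [263.5 300.9] [ 0.6541 -0.1674  0.114 ]
scene yellow 688 [253.9 350.4] [ 0.7491 -0.2372  0.114 ]
```

View pics/crop.png

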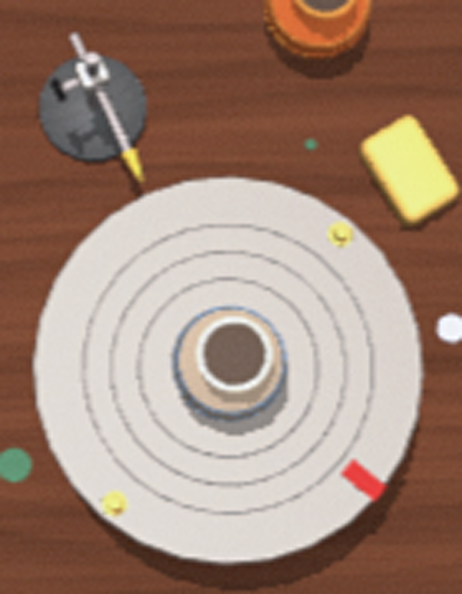

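The crop confirms the choice. The large gauge's yellow tip is at about (333,185.5), next to the wheel rim, and the clay vase stands on the wheel. Next I refine the axle and pointer angle.

Run:
```python
from h import *
from scipy.optimize import least_squares
C=np.array([.555,-.0835])
for n in("top","scene"):
    p=capture(n)
    im=cv2.GaussianBlur(cv2.cvtColor(np.asarray(p["color"]),cv2.COLOR_RGB2GRAY),(3,3),0).astype(float)
    P=[]
    for a in np.radians(np.arange(0,360,3)):
        rs=np.arange(.128,.155,.0005)
        v=np.array([cv2.getRectSubPix(im.astype(np.float32),(1,1),tuple(map(float,proj(p,[C[0]+r*np.cos(a),C[1]+r*np.sin(a),.102]))))[0,0] for r in rs])
        g=np.diff(v);i=g.argmin()
        if g[i]<-3: P.append(C+rs[i]*np.array([np.cos(a),np.sin(a)]))
    P=np.array(P)
    f=least_squares(lambda q:np.hypot(P[:,0]-q[0],P[:,1]-q[1])-q[2],[*C,.14],loss="soft_l1",f_scale=.001).x
    print(n,len(P),np.round(f,4))
    A=f[:2]
    ang=lambda X:np.degrees(np.arctan2(X[1]-A[1],X[0]-A[0]))
    for k,z in(("red",.102),("yellow",.109)):
        for b in blobs(p,k,A,.2,z): 
            if .1<np.hypot(*(b[2][:2]-A))<.17:print(k,b[0],b[1],round(float(ang(b[2])),2),np.hypot(*(b[2][:2]-A)).round(4))
    # pointer mask pixels
    for z in (.096,.100,.108):
      for b in blobs(p,"yellow",C,.2,z): 
        if b[2][0]>.68 and b[2][1]>-.1:print("ptr",z,round(float(ang(b[2])),2),np.hypot(*(b[2][:2]-A)).round(4))
    if n=="top": print("tip",[round(float(ang(at_z(p,(333,185.5),z))),2) for z in(.096,.102)])
    else: save(p,"s1.png",(300,260,380,350),6)
```

```text
top 120 [ 0.5552 -0.0825  0.1388]
red 69 [400.5 275.7] -131.01 0.1277
yellow 34 [330.  178.7] 23.43 0.1637
yellow 23 [392.7 200.8] -41.43 0.1255
yellow 14 [325.  282.9] 139.99 0.1272
ptr 0.096 22.96 0.1661
ptr 0.1 23.11 0.1654
ptr 0.108 23.39 0.1639
tip [23.01, 23.25]
scene 119 [ 0.5537 -0.0826  0.1393]
red 62 [226.3 244.1] -131.51 0.1283
yellow 35 [289.6 210.1] 138.81 0.125
yellow 3 [348. 247.] 66.1 0.1699
yellow 32 [332.  289.8] 23.74 0.1626
yellow 39 [263.5 300.9] -40.63 0.1292
ptr 0.096 25.64 0.1591
ptr 0.1 25.04 0.1601
ptr 0.108 23.88 0.1623
```

View pics/s1.png

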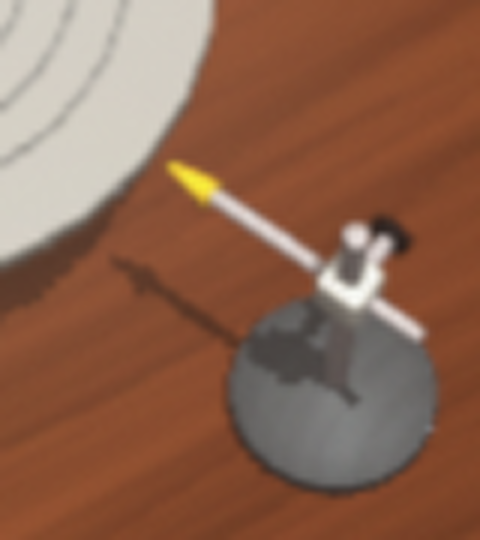

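The scene view puts the tip at about (328.3,287.3), so the pointer angle is about 23.5° and the mark is at about -131.2°. The wheel must therefore stop about 154.7° past a whole turn. The axle is at (0.5545,-0.0825). I move over, fingers shut.

```bash
python3 -m pendant '[{"y":-0.1,"claw":0},{"x":0.04,"y":-0.25,"claw":0},{"x":0.12,"y":-0.4,"claw":0},{"x":0.22,"y":-0.55,"claw":0},{"x":0.34,"y":-0.7,"claw":0},{"x":0.45,"y":-0.85,"claw":0},{"x":0.53,"y":-0.97,"claw":0},{"x":0.56,"y":-1,"claw":0}]'
python3 -m pendant '[{"x":0.04,"y":-0.07,"claw":0},{"x":0.12,"y":-0.21,"claw":0},{"x":0.2,"y":-0.36,"claw":0},{"x":0.3,"y":-0.53,"claw":0},{"x":0.4,"y":-0.7,"claw":0},{"x":0.48,"y":-0.86,"claw":0},{"x":0.54,"y":-0.97,"claw":0},{"x":0.556,"y":-1,"claw":0}]'
```

```text
$[0]: bad value
$[0]: bad value
```

```bash
python3 -m pendant '[{"x":0,"y":-0.1,"z":0,"rx":0,"ry":0,"rz":0,"claw":0},{"x":0.04,"y":-0.25,"z":0,"rx":0,"ry":0,"rz":0,"claw":0},{"x":0.12,"y":-0.4,"z":0,"rx":0,"ry":0,"rz":0,"claw":0},{"x":0.22,"y":-0.55,"z":0,"rx":0,"ry":0,"rz":0,"claw":0},{"x":0.34,"y":-0.7,"z":0,"rx":0,"ry":0,"rz":0,"claw":0},{"x":0.45,"y":-0.85,"z":0,"rx":0,"ry":0,"rz":0,"claw":0},{"x":0.53,"y":-0.97,"z":0,"rx":0,"ry":0,"rz":0,"claw":0},{"x":0.56,"y":-1,"z":0,"rx":0,"ry":0,"rz":0,"claw":0}]'
```

```text
time_s: 2.0
tcp_pos: [0.3526, 0.3365, 0.2229]
ee_rot: [[0.94, -0.341, 0.0], [-0.341, -0.94, 0.0], [0.0, -0.0, -1.0]]
wrist_force: [-0.1, 0.7, 0.4]
gripper_width: 0.173
gripper_force: 0.0
```

```bash
python3 -m pendant '[{"x":0.04,"y":-0.07,"z":0,"rx":0,"ry":0,"rz":0,"claw":0},{"x":0.12,"y":-0.21,"z":0,"rx":0,"ry":0,"rz":0,"claw":0},{"x":0.2,"y":-0.38,"z":0,"rx":0,"ry":0,"rz":0,"claw":0},{"x":0.3,"y":-0.56,"z":0,"rx":0,"ry":0,"rz":0,"claw":0},{"x":0.4,"y":-0.74,"z":0,"rx":0,"ry":0,"rz":0,"claw":0},{"x":0.48,"y":-0.88,"z":0,"rx":0,"ry":0,"rz":0,"claw":0},{"x":0.54,"y":-0.97,"z":0,"rx":0,"ry":0,"rz":0,"claw":0},{"x":0.556,"y":-1,"z":0,"rx":0,"ry":0,"rz":0,"claw":0}]'
python3 -m pendant '[{"x":0,"y":-0.06,"z":-0.05,"rx":0,"ry":0,"rz":0,"claw":0},{"x":0,"y":-0.15,"z":-0.12,"rx":0,"ry":0,"rz":0,"claw":0},{"x":0,"y":-0.22,"z":-0.22,"rx":0,"ry":0,"rz":0,"claw":0},{"x":0,"y":-0.24,"z":-0.32,"rx":0,"ry":0,"rz":0,"claw":0},{"x":0,"y":-0.24,"z":-0.39,"rx":0,"ry":0,"rz":0,"claw":0},{"x":0,"y":-0.24,"z":-0.43,"rx":0,"ry":0,"rz":0,"claw":0},{"x":0,"y":-0.24,"z":-0.45,"rx":0,"ry":0,"rz":0,"claw":0},{"x":0,"y":-0.24,"z":-0.45,"rx":0,"ry":0,"rz":0,"claw":0}]'
python3 - <<'E'
from h import *
p=capture("wrist");save(p,"w1.png");print(proj(p,[*sense()["tcp_pos"][:2],.102]),proj(p,[.4578,0,.114]))
E
```

```text
time_s: 3.0
tcp_pos: [0.4914, 0.087, 0.2223]
ee_rot: [[0.94, -0.34, -0.0], [-0.34, -0.94, -0.0], [-0.0, 0.0, -1.0]]
wrist_force: [0.4, 0.6, 0.5]
gripper_width: 0.005
gripper_force: 0.0
time_s: 4.0
tcp_pos: [0.4908, 0.0282, 0.1101]
ee_rot: [[0.941, -0.338, 0.0], [-0.338, -0.941, -0.0], [0.0, 0.0, -1.0]]
wrist_force: [0.5, 0.4, 0.2]
gripper_width: 0.006
gripper_force: 0.0
[319.25499257 286.72749745] [395.34210739 336.68670159]
```

View pics/w1.png

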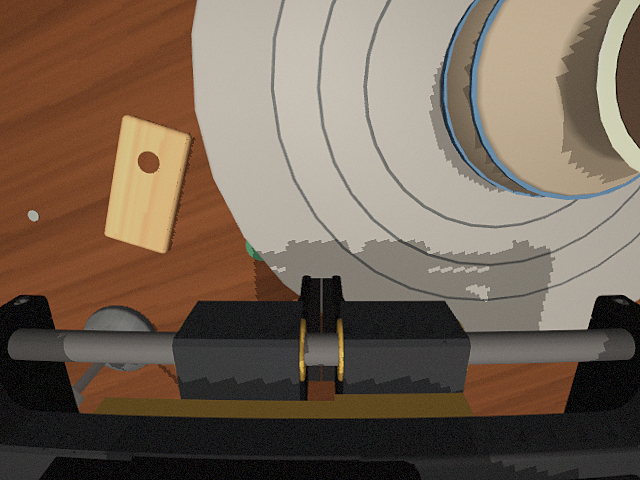

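The wrist view shows the shut fingertips at (320,280) over the rim, clear of the rib at (148,185) and the vase. I do a small press test here to find the face height and stiffness.

```bash
python3 -m pendant '[{"x":0,"y":0,"z":-0.02,"rx":0,"ry":0,"rz":0,"claw":0},{"x":0,"y":0,"z":-0.032,"rx":0,"ry":0,"rz":0,"claw":0},{"x":0,"y":0,"z":-0.036,"rx":0,"ry":0,"rz":0,"claw":0},{"x":0,"y":0,"z":-0.04,"rx":0,"ry":0,"rz":0,"claw":0},{"x":0,"y":0,"z":-0.04,"rx":0,"ry":0,"rz":0,"claw":0},{"x":0,"y":0,"z":-0.04,"rx":0,"ry":0,"rz":0,"claw":0},{"x":0,"y":0,"z":-0.04,"rx":0,"ry":0,"rz":0,"claw":0},{"x":0,"y":0,"z":-0.04,"rx":0,"ry":0,"rz":0,"claw":0}]'
```

```text
time_s: 5.05
tcp_pos: [0.493, 0.0291, 0.1024]
ee_rot: [[0.941, -0.338, 0.005], [-0.338, -0.941, 0.002], [0.005, -0.003, -1.0]]
wrist_force: [-2.2, 2.9, 9.4]
gripper_width: 0.005
gripper_force: 5.3
```

Face is at about z = 0.1025, and 2 mm of overtravel gives about 9 N. Next I work out the flick rows.

Run:
```python
import numpy as np
A=np.array([.5545,-.0825]);c0=np.array([.491,.028]);a=np.radians(160)
er=np.array([np.cos(a),np.sin(a)]);et=np.array([-er[1],er[0]])
r=.127
rt=[(.117,-.080),(.118,-.075)]+[(r*np.cos(np.radians(d)),r*np.sin(np.radians(d))-.020) for d in(-20.5,-12,0,15,19)]
for R,T in rt: print(np.round((A+R*er+T*et-c0)/.25,3),round(R,4),round(T,4))
```

```text
[-0.076  0.019] 0.117 -0.08
[-0.087  0.001] 0.118 -0.075
[-0.105 -0.037] 0.119 -0.0645
[-0.149 -0.098] 0.1242 -0.0464
[-0.196 -0.193] 0.127 -0.02
[-0.225 -0.323] 0.1227 0.0129
[-0.227 -0.358] 0.1201 0.0213
```

```bash
python3 -m pendant '[{"x":0,"y":0,"z":0.03,"rx":0,"ry":0,"rz":0,"claw":0},{"x":-0.076,"y":0.019,"z":0.026,"rx":0,"ry":0,"rz":0,"claw":0},{"x":-0.087,"y":0.001,"z":0.026,"rx":0,"ry":0,"rz":0,"claw":0},{"x":-0.105,"y":-0.037,"z":0.026,"rx":0,"ry":0,"rz":0,"claw":0},{"x":-0.149,"y":-0.098,"z":0.026,"rx":0,"ry":0,"rz":0,"claw":0},{"x":-0.196,"y":-0.193,"z":0.026,"rx":0,"ry":0,"rz":0,"claw":0},{"x":-0.225,"y":-0.323,"z":0.026,"rx":0,"ry":0,"rz":0,"claw":0},{"x":-0.227,"y":-0.35,"z":0.14,"rx":0,"ry":0,"rz":0,"claw":0}]'
cat > m.py <<'E'
from h import *
A=np.array([.5552,-.0825])
def meas(n=1):
    o=[]
    for _ in range(n):
        t=sense()["time_s"];p=capture("top")
        bs=[b for b in blobs(p,"red",A,.16,.102) if b[0]>20 and np.hypot(*(b[2][:2]-A))>.1]
        y=[b for b in blobs(p,"yellow",A,.145,.109) if np.hypot(*(b[2][:2]-A))>.11]
        g=lambda b:(round(float(np.degrees(np.arctan2(b[2][1]-A[1],b[2][0]-A[0]))),2),int(b[0]),round(float(np.hypot(*(b[2][:2]-A))),4))
        o.append((round(t,3),[g(b) for b in bs],[g(b) for b in y]));print(*o[-1])
    return o,p
if __name__=="__main__":
    import sys;o,p=meas(int(sys.argv[1]))
    if len(sys.argv)>2: save(p,sys.argv[2],(270,120,450,320),3)
E
python3 m.py 4 f1.png
```

```text
time_s: 6.05
tcp_pos: [0.4312, -0.0619, 0.1335]
ee_rot: [[0.94, -0.342, -0.007], [-0.342, -0.94, -0.001], [-0.006, 0.003, -1.0]]
wrist_force: [0.3, 0.1, 0.1]
gripper_width: 0.006
gripper_force: 0.0
6.05 [(-82.11, 61, 0.1283)] [(7.84, 16, 0.1247)]
6.1 [(-75.79, 61, 0.1278)] [(14.25, 16, 0.1244)]
6.15 [(-69.4, 61, 0.1281)] [(20.96, 14, 0.1238)]
6.2 [(-63.11, 57, 0.1281)] [(27.51, 13, 0.1235)]
```

View pics/f1.png

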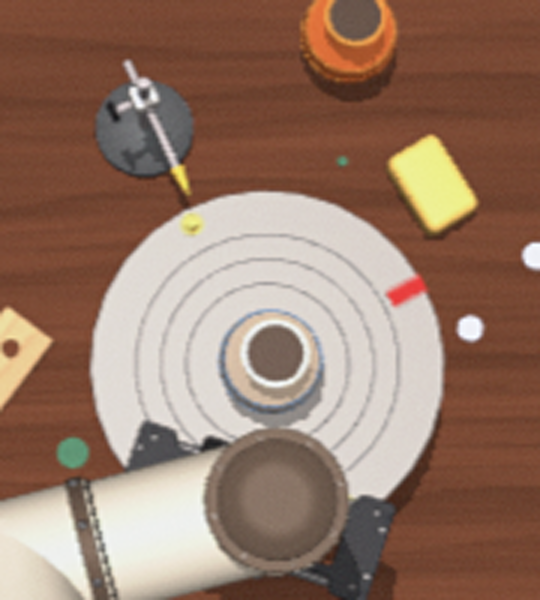

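The wheel runs freely at about 126°/s (2.2 rad/s), the vase stands in place, and the arm is off the wheel. I let it run to the third pass (about 1.1 rad/s there) while hovering lower over the rim.

```bash
R='{"x":0,"y":0,"z":-0.06,"rx":0,"ry":0,"rz":0,"claw":0}'; python3 -m pendant '[{"x":0,"y":0,"z":-0.03,"rx":0,"ry":0,"rz":0,"claw":0},{"x":0,"y":0,"z":-0.05,"rx":0,"ry":0,"rz":0,"claw":0},{"x":0,"y":0,"z":-0.06,"rx":0,"ry":0,"rz":0,"claw":0},{"x":0,"y":0,"z":-0.06,"rx":0,"ry":0,"rz":0,"claw":0},{"x":0,"y":0,"z":-0.06,"rx":0,"ry":0,"rz":0,"claw":0},{"x":0,"y":0,"z":-0.06,"rx":0,"ry":0,"rz":0,"claw":0},{"x":0,"y":0,"z":-0.06,"rx":0,"ry":0,"rz":0,"claw":0},{"x":0,"y":0,"z":-0.06,"rx":0,"ry":0,"rz":0,"claw":0}]'
python3 m.py 1
python3 -m pendant '[{"x":0,"y":0,"z":0,"rx":0,"ry":0,"rz":0,"claw":0},{"x":0,"y":0,"z":0,"rx":0,"ry":0,"rz":0,"claw":0},{"x":0,"y":0,"z":0,"rx":0,"ry":0,"rz":0,"claw":0},{"x":0,"y":0,"z":0,"rx":0,"ry":0,"rz":0,"claw":0},{"x":0,"y":0,"z":0,"rx":0,"ry":0,"rz":0,"claw":0},{"x":0,"y":0,"z":0,"rx":0,"ry":0,"rz":0,"claw":0},{"x":0,"y":0,"z":0,"rx":0,"ry":0,"rz":0,"claw":0},{"x":0,"y":0,"z":0,"rx":0,"ry":0,"rz":0,"claw":0}]'
python3 m.py 1
python3 -m pendant '[{"x":0,"y":0,"z":0,"rx":0,"ry":0,"rz":0,"claw":0},{"x":0,"y":0,"z":0,"rx":0,"ry":0,"rz":0,"claw":0},{"x":0,"y":0,"z":0,"rx":0,"ry":0,"rz":0,"claw":0},{"x":0,"y":0,"z":0,"rx":0,"ry":0,"rz":0,"claw":0},{"x":0,"y":0,"z":0,"rx":0,"ry":0,"rz":0,"claw":0},{"x":0,"y":0,"z":0,"rx":0,"ry":0,"rz":0,"claw":0},{"x":0,"y":0,"z":0,"rx":0,"ry":0,"rz":0,"claw":0},{"x":0,"y":0,"z":0,"rx":0,"ry":0,"rz":0,"claw":0}]'
python3 m.py 1
```

```text
time_s: 7.25
tcp_pos: [0.4341, -0.0595, 0.1202]
ee_rot: [[0.941, -0.339, 0.0], [-0.339, -0.941, 0.0], [0.0, -0.0, -1.0]]
wrist_force: [0.2, -0.3, 0.9]
gripper_width: 0.004
gripper_force: 0.0
7.25 [(64.26, 59, 0.1275)] [(-25.81, 22, 0.1246)]
time_s: 8.3
tcp_pos: [0.4341, -0.0595, 0.1201]
ee_rot: [[0.941, -0.339, 0.0], [-0.339, -0.941, 0.0], [0.0, -0.0, -1.0]]
wrist_force: [0.1, -0.0, -0.2]
gripper_width: 0.007
gripper_force: 0.0
8.3 [] [(-88.15, 21, 0.1261), (93.51, 12, 0.1246)]
time_s: 9.35
tcp_pos: [0.4341, -0.0595, 0.12]
ee_rot: [[0.941, -0.339, -0.0], [-0.339, -0.941, -0.0], [-0.0, 0.0, -1.0]]
wrist_force: [0.1, -0.0, -0.0]
gripper_width: 0.003
gripper_force: 0.0
9.35 [(-68.54, 64, 0.1279)] [(22.3, 15, 0.1243)]
```

Free turning continues and slows as modelled.

```bash
python3 -m pendant '[{"x":0,"y":0,"z":0,"rx":0,"ry":0,"rz":0,"claw":0},{"x":0,"y":0,"z":0,"rx":0,"ry":0,"rz":0,"claw":0},{"x":0,"y":0,"z":0,"rx":0,"ry":0,"rz":0,"claw":0},{"x":0,"y":0,"z":0,"rx":0,"ry":0,"rz":0,"claw":0},{"x":0,"y":0,"z":0,"rx":0,"ry":0,"rz":0,"claw":0},{"x":0,"y":0,"z":0,"rx":0,"ry":0,"rz":0,"claw":0},{"x":0,"y":0,"z":0,"rx":0,"ry":0,"rz":0,"claw":0},{"x":0,"y":0,"z":0,"rx":0,"ry":0,"rz":0,"claw":0}]' >/dev/null
python3 m.py 1
python3 -m pendant '[{"x":0,"y":0,"z":0,"rx":0,"ry":0,"rz":0,"claw":0},{"x":0,"y":0,"z":0,"rx":0,"ry":0,"rz":0,"claw":0},{"x":0,"y":0,"z":0,"rx":0,"ry":0,"rz":0,"claw":0},{"x":0,"y":0,"z":0,"rx":0,"ry":0,"rz":0,"claw":0},{"x":0,"y":0,"z":0,"rx":0,"ry":0,"rz":0,"claw":0},{"x":0,"y":0,"z":0,"rx":0,"ry":0,"rz":0,"claw":0},{"x":0,"y":0,"z":0,"rx":0,"ry":0,"rz":0,"claw":0},{"x":0,"y":0,"z":0,"rx":0,"ry":0,"rz":0,"claw":0}]' >/dev/null
python3 m.py 1
python3 -m pendant '[{"x":0,"y":0,"z":0,"rx":0,"ry":0,"rz":0,"claw":0},{"x":0,"y":0,"z":0,"rx":0,"ry":0,"rz":0,"claw":0},{"x":0,"y":0,"z":0,"rx":0,"ry":0,"rz":0,"claw":0},{"x":0,"y":0,"z":0,"rx":0,"ry":0,"rz":0,"claw":0},{"x":0,"y":0,"z":0,"rx":0,"ry":0,"rz":0,"claw":0},{"x":0,"y":0,"z":0,"rx":0,"ry":0,"rz":0,"claw":0},{"x":0,"y":0,"z":0,"rx":0,"ry":0,"rz":0,"claw":0},{"x":0,"y":0,"z":0,"rx":0,"ry":0,"rz":0,"claw":0}]' >/dev/null
python3 m.py 1
```

```text
10.4 [(32.08, 58, 0.1273)] [(-58.37, 22, 0.1248), (121.46, 5, 0.1298)]
11.45 [] [(35.43, 16, 0.1241), (-144.62, 9, 0.1255)]
12.5 [] [(-61.0, 23, 0.1251), (118.43, 3, 0.1223), (121.0, 5, 0.1297)]
```

```bash
python3 -m pendant '[{"x":0,"y":0,"z":0,"rx":0,"ry":0,"rz":0,"claw":0},{"x":0,"y":0,"z":0,"rx":0,"ry":0,"rz":0,"claw":0},{"x":0,"y":0,"z":0,"rx":0,"ry":0,"rz":0,"claw":0},{"x":0,"y":0,"z":0,"rx":0,"ry":0,"rz":0,"claw":0},{"x":0,"y":0,"z":0,"rx":0,"ry":0,"rz":0,"claw":0},{"x":0,"y":0,"z":0,"rx":0,"ry":0,"rz":0,"claw":0},{"x":0,"y":0,"z":0,"rx":0,"ry":0,"rz":0,"claw":0},{"x":0,"y":0,"z":0,"rx":0,"ry":0,"rz":0,"claw":0}]'
python3 m.py 2
```

```text
time_s: 13.55
tcp_pos: [0.4341, -0.0595, 0.1201]
ee_rot: [[0.941, -0.339, -0.0], [-0.339, -0.941, -0.0], [-0.0, 0.0, -1.0]]
wrist_force: [-0.3, -0.1, -0.5]
gripper_width: 0.008
gripper_force: 0.0
13.55 [(-72.89, 65, 0.1278)] [(17.26, 15, 0.1244)]
13.6 [(-69.37, 64, 0.128)] [(20.76, 19, 0.1249)]
```

```bash
python3 -m pendant '[{"x":0,"y":0,"z":0,"rx":0,"ry":0,"rz":0,"claw":0},{"x":0,"y":0,"z":-0.015,"rx":0,"ry":0,"rz":0,"claw":0},{"x":0,"y":0,"z":-0.03,"rx":0,"ry":0,"rz":0,"claw":0},{"x":0,"y":0,"z":-0.045,"rx":0,"ry":0,"rz":0,"claw":0},{"x":0,"y":0,"z":-0.055,"rx":0,"ry":0,"rz":0,"claw":0},{"x":0,"y":0,"z":-0.058,"rx":0,"ry":0,"rz":0,"claw":0},{"x":0,"y":0,"z":-0.058,"rx":0,"ry":0,"rz":0,"claw":0},{"x":0,"y":0,"z":-0.058,"rx":0,"ry":0,"rz":0,"claw":0}]'
python3 m.py 2
```

```text
time_s: 14.65
tcp_pos: [0.4341, -0.0595, 0.1056]
ee_rot: [[0.941, -0.339, 0.0], [-0.339, -0.941, 0.0], [0.0, -0.0, -1.0]]
wrist_force: [0.2, 0.2, -0.3]
gripper_width: 0.006
gripper_force: 0.0
14.65 [(0.58, 57, 0.1267)] [(-89.8, 24, 0.1257), (92.3, 13, 0.1259)]
14.7 [(3.83, 60, 0.1268)] [(-86.61, 22, 0.1257), (95.3, 10, 0.1258)]
```

```bash
python3 m.py 2; python3 -m pendant '[{"x":0,"y":0,"z":-0.022,"rx":0,"ry":0,"rz":0,"claw":0},{"x":0,"y":0,"z":-0.022,"rx":0,"ry":0,"rz":0,"claw":0},{"x":0,"y":0,"z":-0.022,"rx":0,"ry":0,"rz":0,"claw":0},{"x":0,"y":0,"z":-0.022,"rx":0,"ry":0,"rz":0,"claw":0},{"x":0,"y":0,"z":-0.022,"rx":0,"ry":0,"rz":0,"claw":0},{"x":0,"y":0,"z":-0.022,"rx":0,"ry":0,"rz":0,"claw":0},{"x":0,"y":0,"z":-0.022,"rx":0,"ry":0,"rz":0,"claw":0},{"x":0,"y":0,"z":-0.022,"rx":0,"ry":0,"rz":0,"claw":0}]'
python3 m.py 2 b1.png
python3 - <<'E'
from h import *
p=capture("scene");A=np.array([.5537,-.0826])
for b in blobs(p,"red",A,.16,.102):print(b[0],b[1],np.degrees(np.arctan2(b[2][1]-A[1],b[2][0]-A[0])))
save(p,"s2.png",(240,200,400,360),4)
E
```

```text
14.75 [(6.93, 57, 0.1271)] [(-83.59, 24, 0.1257), (98.21, 15, 0.1262)]
14.8 [(10.05, 59, 0.1275)] [(-80.11, 21, 0.1256), (101.77, 12, 0.1263)]
time_s: 15.85
tcp_pos: [0.4346, -0.0597, 0.1023]
ee_rot: [[0.941, -0.338, 0.001], [-0.338, -0.941, -0.001], [0.002, 0.0, -1.0]]
wrist_force: [-5.3, 0.8, 17.8]
gripper_width: 0.006
gripper_force: 9.1
15.85 [(19.07, 64, 0.1278)] [(-70.79, 21, 0.1253), (107.22, 3, 0.127), (110.48, 15, 0.1264)]
15.9 [(19.04, 65, 0.1275)] [(-70.91, 22, 0.1253), (107.22, 3, 0.127), (110.7, 13, 0.1257)]
79 [317.4 286. ] 19.34378329834586
```

View pics/b1.png

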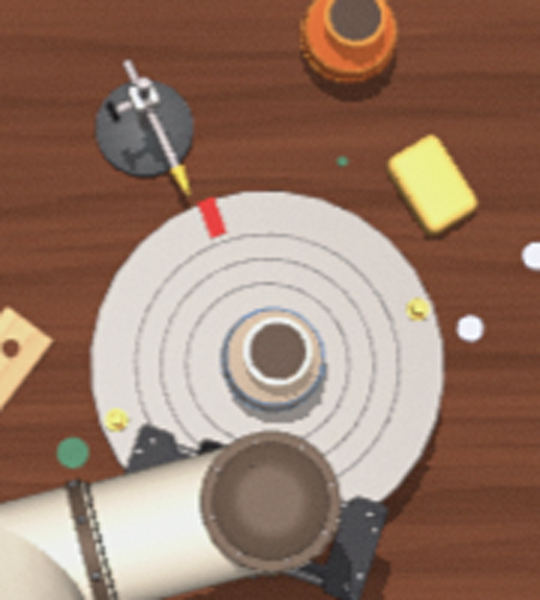

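View pics/s2.png

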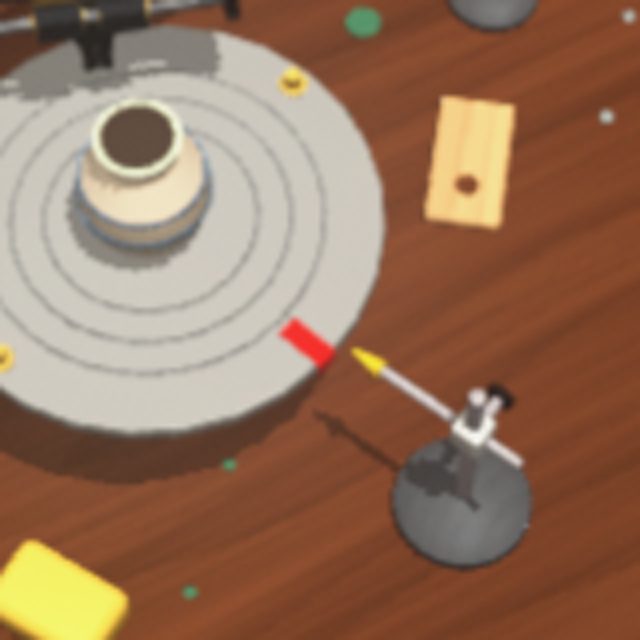

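The views show that the mark stopped short of the pointer (top crop 212,217 against tip 187,193): 19.1° against about 23.5°, so about 4° must be eased along. The vase and gauge are undisturbed. I triangulate the tip to refine the target.

Run:
```python
from h import *
t=capture("top");s=capture("scene")
for n,p,uv,A in(("top",t,(333,185.5),(.5552,-.0825)),("scene",s,(328.1,287.4),(.5537,-.0826))):
    for z in(.096,.1,.104,.108):
        X=at_z(p,uv,z)-np.array([*A,0]);print(n,z,np.degrees(np.arctan2(X[1],X[0])).round(2),np.hypot(X[0],X[1]).round(4))
```

```text
top 0.096 23.0 0.1481
top 0.1 23.16 0.1473
top 0.104 23.32 0.1466
top 0.108 23.48 0.1459
scene 0.096 25.54 0.1482
scene 0.1 24.91 0.1493
scene 0.104 24.28 0.1504
scene 0.108 23.67 0.1516
```

```bash
python3 -m pendant '[{"x":-0.001,"y":-0.005,"z":0,"rx":0,"ry":0,"rz":0,"claw":0},{"x":-0.002,"y":-0.012,"z":0,"rx":0,"ry":0,"rz":0,"claw":0},{"x":-0.004,"y":-0.02,"z":0,"rx":0,"ry":0,"rz":0,"claw":0},{"x":-0.005,"y":-0.028,"z":0,"rx":0,"ry":0,"rz":0,"claw":0},{"x":-0.006,"y":-0.034,"z":0,"rx":0,"ry":0,"rz":0,"claw":0},{"x":-0.007,"y":-0.037,"z":0,"rx":0,"ry":0,"rz":0,"claw":0},{"x":-0.007,"y":-0.037,"z":0,"rx":0,"ry":0,"rz":0,"claw":0},{"x":-0.007,"y":-0.037,"z":0,"rx":0,"ry":0,"rz":0,"claw":0}]'
python3 m.py 2 d1.png
python3 - <<'E'
from h import *
p=capture("scene");A=np.array([.5537,-.0826])
for b in blobs(p,"red",A,.16,.102):print(b[0],b[1],np.degrees(np.arctan2(b[2][1]-A[1],b[2][0]-A[0])))
save(p,"s3.png",(290,240,370,320),7)
E
```

```text
time_s: 17.1
tcp_pos: [0.4336, -0.0689, 0.1023]
ee_rot: [[0.941, -0.337, 0.003], [-0.337, -0.941, -0.001], [0.003, -0.0, -1.0]]
wrist_force: [-3.8, 1.9, 15.9]
gripper_width: 0.004
gripper_force: 8.1
17.1 [(23.31, 62, 0.1272)] [(-67.31, 23, 0.1257), (111.44, 3, 0.1246), (115.37, 11, 0.1273)]
17.15 [(23.34, 62, 0.1277)] [(-66.84, 22, 0.1253), (111.44, 3, 0.1246), (115.13, 12, 0.1276)]
78 [319.9 283.2] 23.48707764916868
```

View pics/s3.png

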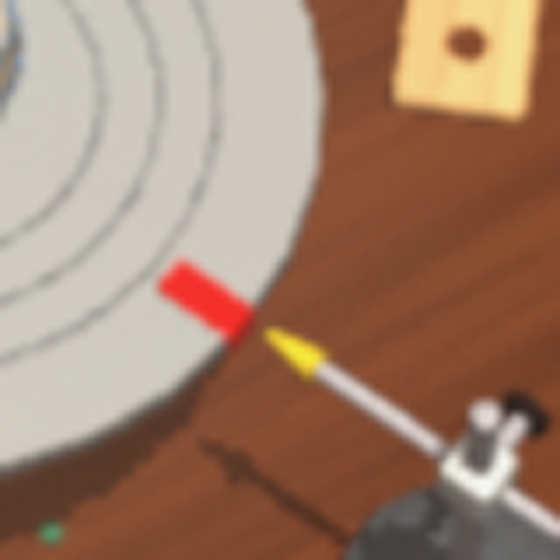

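The mark's axis (centre about (210,300) in the crop) runs to the pointer tip (267,330): top 23.3° against 23.3°. I lift off straight and back away.

```bash
python3 -m pendant '[{"x":0,"y":0,"z":0.01,"rx":0,"ry":0,"rz":0,"claw":0},{"x":0,"y":0,"z":0.03,"rx":0,"ry":0,"rz":0,"claw":0},{"x":0,"y":0,"z":0.08,"rx":0,"ry":0,"rz":0,"claw":0},{"x":0,"y":0,"z":0.18,"rx":0,"ry":0,"rz":0,"claw":0},{"x":0,"y":0,"z":0.3,"rx":0,"ry":0,"rz":0,"claw":0},{"x":-0.05,"y":0,"z":0.42,"rx":0,"ry":0,"rz":0,"claw":0},{"x":-0.12,"y":0,"z":0.5,"rx":0,"ry":0,"rz":0,"claw":0},{"x":-0.15,"y":0,"z":0.52,"rx":0,"ry":0,"rz":0,"claw":0}]'
python3 m.py 2
python3 - <<'E'
from h import *
p=capture("scene");A=np.array([.5537,-.0826])
for b in blobs(p,"red",A,.16,.102):print(b[0],b[1],np.degrees(np.arctan2(b[2][1]-A[1],b[2][0]-A[0])))
print([ (round(d["conf"],2),d["centre"]) for d in search_frame(p,"vase_mid")])
E
python3 m.py 1
```

```text
time_s: 18.25
tcp_pos: [0.3948, -0.0687, 0.2317]
ee_rot: [[0.941, -0.339, 0.003], [-0.339, -0.941, 0.001], [0.003, -0.002, -1.0]]
wrist_force: [-0.1, -0.7, -0.4]
gripper_width: 0.01
gripper_force: 0.0
18.25 [(22.78, 64, 0.1276)] [(-67.76, 23, 0.1253), (113.28, 18, 0.1265)]
18.3 [(22.67, 61, 0.1273)] [(-67.73, 22, 0.1252), (110.79, 4, 0.1234), (114.2, 13, 0.1279)]
79 [319.7 283.6] 22.977098279153317
[(0.93, [275.0, 243.6]), (0.87, [304.2, 380.2]), (0.32, [353.5, 322.8]), (0.16, [283.5, 262.5])]
18.45 [(22.68, 62, 0.1276)] [(-67.77, 24, 0.1256), (110.74, 4, 0.1252), (114.61, 10, 0.1269)]
```

```bash
python3 -c "
from station import *
print(finish_job())"
```

```text
the job is handed in; nothing more can be done
None
```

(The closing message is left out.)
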